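Lock the cash safe on the back-office desk

ROBOT

A 6-joint arm with a two-finger parallel gripper is mounted at the origin on the work surface. World frame = base frame: x ahead of the robot, y to its left, z up, the work surface at z = 0. Lengths are in mm, angles in rad, forces in N, time in s.
With the tool pointing down it reaches from about 300 to 775 mm from the base axis. Payload 14.6 kg.
Tool frame: the origin (TCP) lies on the centre line of the jaws, within the pads' length; the fingertips stand 19 mm ahead of it and the grasp point (between the pads) is the TCP (bot.tip_reach is the distance from the TCP to the fingertips, in mm); y points along the fingers, x is the direction in which the jaws open and shut, and the axes are right-handed (so a half turn about y gives the same grasp; the last joint's range is limited). The gripper opens to 85 mm and grips with 20 to 120 N. Pads are 22 mm wide; open, the fingers measure 114 mm over their backs; the gripper's body (76 mm by 85 mm) begins 54 mm behind the grasp point. The pads swing forward as they close: fully open they stand 13 mm farther back than shut.
Start: joints at [-1.387, 0.3, 1.521, -0, 1.321, -0.067], TCP at [136.492, -532.785, 250.281] pointing down, gripper open.
Joint ranges: [-3.03, 3.03], [-0.79, 2.21], [0.23, 2.52], [-1.04, 4.18], [0, 3.07], [-2.55, 2.55]. Speed limits (rad/s): [2.22, 2.22, 2.57, 3.14, 3.14, 3.14].

INTERFACE

Orientations are given as a unit quaternion [w, x, y, z].
In Python, from rig import bot gives the robot as it stands. Calls block until the motion is done:
- bot.move_to(position, orientation): joint-space move of the TCP to a pose.
- bot.servo_line(position, attitude=None, speed=150, until_force=None): straight line of the TCP; attitude=None keeps the orientation; speed is the mean speed in mm/s. With until_force (N) it stops when the force on the tool has changed by that much, and returns True; else False.
- bot.move_joints(angles): joint-space move.
- bot.move_gripper(opening, grip_force=None): finger opening in mm; grip_force is the grip in N (None keeps the last); returns when the fingers have stopped.
- bot.dwell(seconds).
- bot.ik(position, orientation): joint angles nearest the present ones, or None.
- bot.read_state(): the state.
- bot.read_camera(name): name is "scene" or "top" or "wrist"; returns a dict with "image" (480x640x3 uint8, blue, green, red), "depth" (480x640 float32, mm along the optical axis (not along the pixel's ray), 0 where there is no reading), "fovy" (degrees; the focal length in pixels is half the picture's height over the tangent of half this angle, whatever the lens; pixels are square), "cx", "cy" (the principal point, pixels), "k1" (the pictures are not rectified: a ray, as slopes to the right and down, at radius r is drawn at 1 + k1 r^2 times it, then the intrinsics apply), "eye" and "attitude" of the camera in the world; the wrist camera has in their place "mount" (4x4, takes a point from camera to tool coordinates, whose origin is the TCP and whose axes are the tool frame's). Camera axes: x right, y down, z forward; pixel columns grow to the right and rows downward; lengths in mm; the calibration is good to about 2 mm. A picture is of the moment at which its call begins: read the wrist's pose just before it.
A pose or a line that the arm cannot do raises bot.MotionError and nothing moves.
- bot.finish_job(): hands the job in, once; it reports no verdict.
The state is a dict: "clock": time; "joint_positions": joint angles; "qvel": joint speeds; "effort": joint torques, N m; "ee_pos": TCP position; "tool_rot": TCP orientation; "ft_force": force on the tool from outside, world axes, zero at the start; "moment": the same for the moment, N m; "grip_width": finger opening in mm.
Only numpy, scipy, OpenCV 4.12 (cv2) and the standard library are available. Lean on these libraries where they do the work, as an engineer would, in place of code of your own. Each camera call takes 0.05 s, during which the arm holds its last target.

TASK

Lock the grey cash safe: first push the bolt on its lid fully home into its staple, then lay the fingertips on the big knurled dial and turn it clockwise (seen from above) by one click, into the next notch and no further. Only push and turn: do not grip the bolt, and leave the things standing on the lid and the desk where they are.

Things in the scene. Friction and masses are not known exactly. Their poses are not given: they have to be found in the camera images.
- safe: low grey steel cash safe bolted to the desk, 200 (its x) x 360 (its y) x 100 mm high. Origin: centre of its underside; z up; x away from the robot, turned up to 0.4 rad. On the flat lid: bolt plate 3 mm thick (60 mm wide, x from -80 to +70 mm) with the bolt at y = -90 mm, and the dial, axis at x = 0, y = +90 mm
- bolt_face (a point): centre of the bolt's upright push face (32 mm wide, 24 mm high, looking to the safe's -x), 15.5 mm above the lid; moves with the bolt. The bolt is a dark steel thumb slide; two flanks, 20 mm high, 6 to 51 mm ahead of the face, make it 44 mm wide (pressing both at once is gripping it); it slopes down to a rod that enters a staple at the lid's far edge
- bolt (a joint): travel of the bolt along the safe's +x, m: 0 fully open, 0.040 fully home against its stop. Rubs with about 2 N and stays where it is left; found at 0 to 0.012
- dial_face (a point): centre of the dial's flat top, 22.5 mm above the lid, on its upright axis. Dark steel disc 100 mm across, knurled rim 12 mm high, over a bright collar 124 mm across, 6 mm above the lid. The dial is sprung: pressed, it starts to sink at about 2 N and bottoms 4 mm down at about 14 N. Fingertips pressed on its face turn it by friction
- dial (a joint): turn of the dial, rad, growing clockwise seen from above. Clicks at 0, 0.628 (36 degrees) and 1.256, each with a black mark on the collar; a white line on the dial points to the present one (at 0 towards the safe's -x). Starts in the first click. Past half way (0.31) it snaps on to the next. Needs about 0.05 N m; stops 0.1 rad beyond the outer clicks
- tape: roll of clear tape lying flat, 54 mm across, 24 mm high, on the safe's lid between bolt and dial. Origin: centre of its underside. Not part of the work
- stamp: rubber stamp with wooden grip, 34 x 22 mm, 43 mm high, on the safe's lid between bolt and dial. Origin: centre of its underside. Not part of the work
- calculator: grey desk calculator 150 x 100 x 25 mm on the desk beside the safe. Origin: centre of its underside. Not part of the work
- bottle: amber bottle 60 mm across, 150 mm high, on the desk beside the safe. Origin: centre of its underside. Not part of the work
- mug: white mug 76 mm across, 90 mm high, on the desk beside the safe. Origin: centre of its underside. Not part of the work
- staples: small cardboard box 60 x 45 x 30 mm on the desk beside the safe. Origin: centre of its underside. Not part of the work
- marker: black marker pen 16 x 130 x 16 mm on the desk behind the safe. Origin: centre of its underside. Not part of the work

How it is judged (in metres and radians):
On the way, in this order (a step that is already met when the one before it is completed fails the run):
1. the bolt is pushed home (within 4 mm of its stop) while the dial is still in its first click (value of joint bolt above 0.036 m and value of joint dial below 0.2 rad), for 0.2 s.
2. the dial rests in its second click, the bolt home (value of joint bolt above 0.036 m and value of joint dial between 0.528 and 0.728 rad and velocity of joint dial between -0.05 and 0.05 rad/s), for 0.3 s.
At the end, for the whole second after the job is handed in: the bolt is within 4 mm of its stop, the dial rests in its second click (0.628 rad, within 0.1), and every loose thing stands at rest within 30 mm of where it was (all of step 2 and distance of each of tape, stamp, calculator, bottle, mug, staples, marker from where it was at the start of the episode below 0.03 m and linear speed of each of tape, stamp, calculator, bottle, mug, staples, marker below 0.02 m/s); the robot touches nothing.
It fails at once if the dial is turned past the second click towards the third (beyond 0.95 rad) (value of joint dial above 0.95 rad).
It fails at once if the bolt is gripped: the fingers press on both its flanks at once (contact force between the fingers and bolt_c4 above 1 N and contact force between the fingers and bolt_c5 above 1 N).
It fails at once if a loose thing on the lid or desk is shifted or lifted by more than 30 mm, or knocked over (distance of any of tape, stamp, calculator, bottle, mug, staples, marker from where it was at the start of the episode above 0.03 m or angle between any of tape, stamp, calculator, bottle, mug, staples, marker's own z axis and vertical above 0.4 rad).
It also fails if it takes over 48 s, if anything falls off the work surface, if the arm or the gripper's body presses on something with over 40 N, if the wrist force passes 120 N, or if a joint passes its speed limit or range.

## Working session

There is one attempt and no reset: what is moved stays moved. The work goes in short steps, each a Python script; the robot and the scene stay as the last script left them, time stands still between calls to the robot, and variables do not carry over. Pictures are saved under pics/ and viewed, and the job is handed in when it is done.

```bash
ls; mkdir -p pics; python3 - <<'E'
from rig import bot
import cv2,numpy as np
s=bot.read_state();print(s['clock'],s['ee_pos'],s['tool_rot'],s['grip_width'],s['ft_force'])
for n in ("top","scene"):
    c=bot.read_camera(n);cv2.imwrite(f'pics/{n}0.png',c['image']);np.savez(f'{n}0.npz',**c)
    print({k:v for k,v in c.items() if k not in('image','depth')})
E
```

```text
pics
0.0 [ 136.44246833 -532.58310998  249.71030964] [ 0.5588852  -0.55833189  0.43384508 -0.43323352] 85.06284998466418 [ 0.61931189  0.19861687 -0.09384141]
{'fovy': 51.944250990792035, 'cx': 318.6641851997314, 'cy': 235.00918430140658, 'k1': -0.12885886231265978, 'eye': array([ 425.49358133,   27.00393331, 1017.4390295 ]), 'attitude': array([-0.05396277,  0.71502048, -0.69531491,  0.04869201])}
{'fovy': 46.893079695112924, 'cx': 317.6040615547054, 'cy': 244.9667672862701, 'k1': -0.10298553620507407, 'eye': array([ 964.37109915, -562.79507182,  880.11549666]), 'attitude': array([-0.34743967,  0.8951911 ,  0.26145628, -0.09777107])}
```

View pics/top0.png

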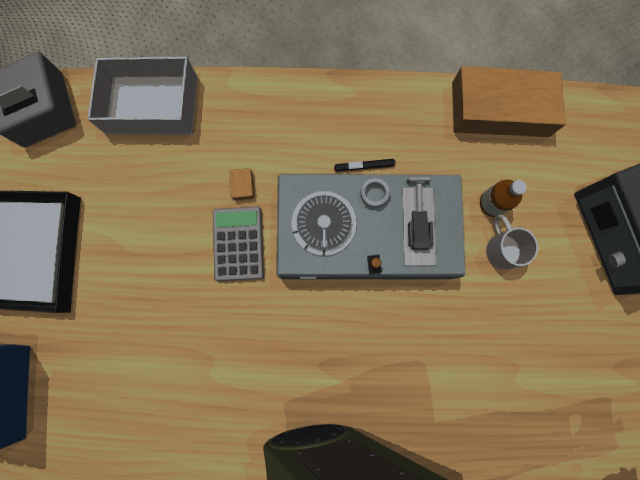

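View pics/scene0.png

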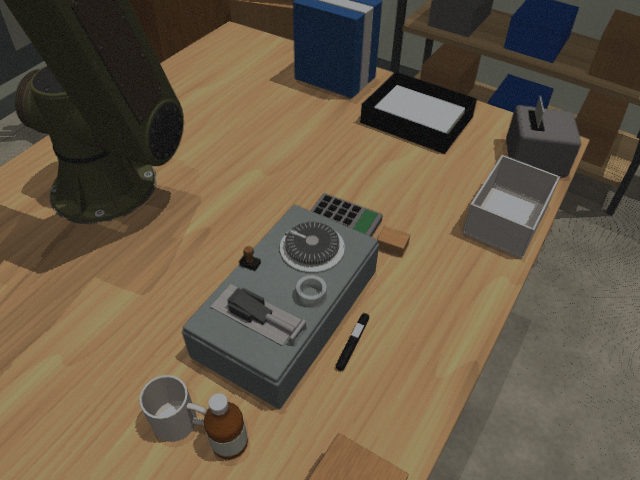

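The top view shows the safe lid from (279,175) to (464,277). The dial is near (324,223) with its white line pointing down (-x). The bolt is near (420,232), the tape at (376,192) and the stamp at (375,264). Next I'll enlarge the lid and cast rays.

```bash
cat > h.py <<'E'
import numpy as np,cv2
from scipy.spatial.transform import Rotation as R
def rot(q): return R.from_quat([q[1],q[2],q[3],q[0]])
def K(c):
    f=240/np.tan(np.radians(float(c['fovy']))/2); return f
def slopes(c,uv):
    f=K(c);uv=np.atleast_2d(np.array(uv,float))
    d=(uv-[float(c['cx']),float(c['cy'])])/f; rd=np.linalg.norm(d,axis=1,keepdims=True); r=rd.copy()
    for _ in range(30): r=rd/(1+float(c['k1'])*r*r)
    return d/(1+float(c['k1'])*r*r)
def pose(c,ee=None,q=None):
    if 'mount' in c:
        M=c['mount'];Rt=rot(q).as_matrix();return Rt@M[:3,:3],Rt@M[:3,3]+ee
    return rot(c['attitude']).as_matrix(),np.array(c['eye'])
def plane(c,uv,z,ee=None,q=None):
    s=slopes(c,uv);A,e=pose(c,ee,q);d=np.c_[s,np.ones(len(s))]@A.T
    return e+d*((z-e[2])/d[:,2])[:,None]
def proj(c,P,ee=None,q=None):
    A,e=pose(c,ee,q);p=(np.atleast_2d(P)-e)@A;s=p[:,:2]/p[:,2:]
    return s*(1+float(c['k1'])*(s**2).sum(1,keepdims=True))*K(c)+[float(c['cx']),float(c['cy'])]
def q_of(M):
    x=R.from_matrix(M).as_quat();return [x[3],x[0],x[1],x[2]]
E
python3 - <<'E'
import numpy as np,cv2
from h import *
c=dict(np.load('top0.npz'))
im=c['image']
cv2.imwrite('pics/topz.png',cv2.resize(im[160:290,270:470],None,fx=4,fy=4,interpolation=cv2.INTER_CUBIC))
print(rot(c['attitude']).as_matrix().round(3))
print(plane(c,[(279,175),(462,175),(464,277),(278,277)],100).round(1))
# lid depth mask
d=c['depth'];A,e=pose(c)
v,u=np.mgrid[0:480,0:640];s=slopes(c,np.c_[u.ravel(),v.ravel()])
P=np.c_[s,np.ones(len(s))]*d.reshape(-1,1)@A.T+e;Z=P[:,2].reshape(480,640)
print('z at lid',Z[265,330],Z[223,345],Z[223,324],Z[150,300])
m=((Z>90)&(Z<150)&(d>0)).astype(np.uint8);m[:, :265]=0;m[:,475:]=0;m[:165]=0;m[290:]=0
cs,_=cv2.findContours(m,cv2.RETR_EXTERNAL,cv2.CHAIN_APPROX_NONE);k=max(cs,key=cv2.contourArea)[:,0]
W=plane(c,k,100)[:,:2].astype(np.float32);print(cv2.minAreaRect(W),cv2.boundingRect(k))
np.save('Ztop.npy',Z)
E
```

```text
[[ 0.028 -0.989  0.145]
 [-1.    -0.027  0.009]
 [-0.005 -0.145 -0.989]]
[[ 674.1  115.3  100. ]
 [ 684.8 -238.7  100. ]
 [ 487.5 -239.5  100. ]
 [ 478.5  109.3  100. ]]
z at lid 99.63908908839846 123.71744722183075 122.52640215697386 -1.0243740110171302
((583.2006225585938, -62.196014404296875), (193.52374267578125, 353.4535217285156), 1.5618782043457031) (277, 175, 188, 101)
```

View pics/topz.png

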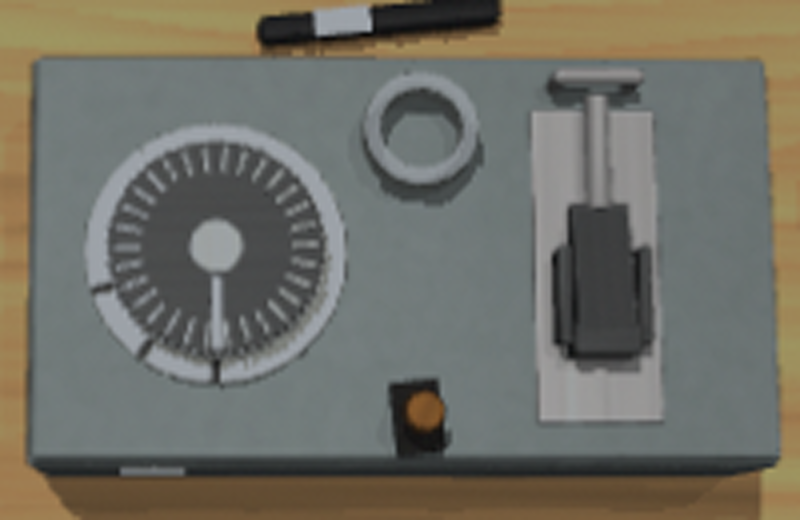

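```bash
python3 - <<'E'
import numpy as np,cv2
from h import *
from rig import bot
c=dict(np.load('top0.npz'))
f=lambda x,y:(270+(x+.5)/4-.5,160+(y+.5)/4-.5)
corn=plane(c,[f(37,58),f(764,60),f(779,458),f(30,458)],100)[:,:2];print('corners',corn.round(1),'mean',corn.mean(0))
ctr=plane(c,[f(216,246)],122.5);print('dial',ctr, 'collar c',plane(c,[f(216,254)],106))
pl=plane(c,[f(532,111),f(651,111),f(663,421),f(539,421)],103)[:,:2];print('plate',pl.round(1),pl.mean(0))
print('face top edge',plane(c,[f(570,340),f(640,340)],127.5).round(1),'bottom',plane(c,[f(570,358),f(640,358)],103).round(1))
s=bot.read_state();print(rot(s['tool_rot']).as_matrix().round(3))
E
```

```text
corners [[ 675.8  115.6]
 [ 685.5 -236. ]
 [ 492.9 -240.2]
 [ 483.8  111.1]] mean [584.50751579 -62.38392546]
dial [[582.46152049  27.14783214 122.5       ]] collar c [[581.54764591  27.04836766 106.        ]]
plate [[ 655.6 -122. ]
 [ 657.4 -179.5]
 [ 508.8 -184.2]
 [ 507.3 -125.7]] [ 582.26265353 -152.84745741]
face top edge [[ 542.6 -135.7  127.5]
 [ 543.4 -168.   127.5]] bottom [[ 537.3 -140.2  103. ]
 [ 538.2 -173.4  103. ]]
[[ 0.248 -0.     0.969]
 [-0.969  0.001  0.248]
 [-0.001 -1.     0.   ]]
```

```bash
cat >> h.py <<'E'
def tool(th):  # tool down, jaws along -y turned by th about world z
    x=np.array([np.sin(th),-np.cos(th),0]);y=np.array([0,0,-1.]);return q_of(np.c_[x,y,np.cross(x,y)])
TH=0.027
E
python3 - <<'E'
import numpy as np,cv2
from h import *
from rig import bot
for p,t in (((540,-80,330),TH),((500,-155,200),TH),((540,-155,127),TH),((582,27,145),TH),((582,27,145),TH-.65),((582,27,145),TH+.3)):
    print(p,t,np.round(bot.ik(p,tool(t)),2))
bot.move_to((530,-80,330),tool(TH)); bot.move_gripper(0)
s=bot.read_state();c=bot.read_camera('wrist');np.savez('w1.npz',ee=s['ee_pos'],q=s['tool_rot'],**c);cv2.imwrite('pics/w1.png',c['image'])
print(s['clock'],s['ee_pos'],s['grip_width'],s['ft_force'])
E
```

```text
(540, -80, 330) 0.027 [-0.21  0.24  1.41 -0.    1.49  1.33]
(500, -155, 200) 0.027 [-0.37  0.29  1.66 -0.    1.2   1.17]
(540, -155, 127) 0.027 [-0.34  0.46  1.61 -0.    1.07  1.2 ]
(582, 27, 145) 0.027 [-0.02  0.48  1.54 -0.    1.13  1.53]
(582, 27, 145) -0.623 [-0.02  0.48  1.54 -0.    1.13  2.18]
(582, 27, 145) 0.327 [-0.02  0.48  1.54 -0.    1.13  1.23]
3.0333 [530.00895241 -79.97452751 329.99875264] 0.15996937704739775 [ 0.14006051  0.56524083 -0.0739049 ]
```

View pics/w1.png

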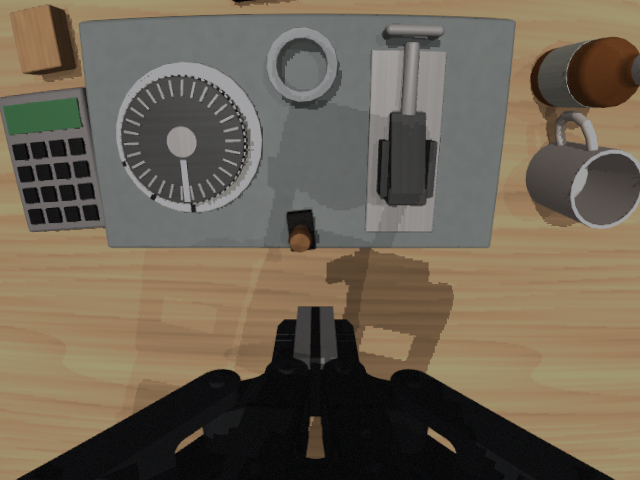

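The wrist view shows the dial hub at (182,142), the bolt's rear edge from (388,204) to (424,205), and the plate corners near (375,50) and (433,232). I'll cross-check these against the top-view estimate.

```bash
python3 - <<'E'
import numpy as np
from h import *
c=dict(np.load('w1.npz'));g=lambda uv,z:plane(c,uv,z,c['ee'],c['q'])[:,:2].round(1)
print('dial',g([(182,142)],122.5),'plate',g([(375,50),(446,52),(433,232),(366,230)],103), g([(375,50),(446,52),(433,232),(366,230)],103).mean(0))
print('face bottom',g([(389,204),(424,205)],104),'top',g([(389,200),(424,201)],127.5))
print('lid',g([(80,22),(515,20),(491,247),(107,247)],100),g([(80,22),(515,20),(491,247),(107,247)],100).mean(0))
E
```

```text
dial [[583.9  26.1]] plate [[ 657.4 -123.9]
 [ 658.5 -180.5]
 [ 509.6 -185.6]
 [ 509.8 -125.7]] [ 583.825 -153.925]
face bottom [[ 534.  -144. ]
 [ 534.1 -174.6]] top [[ 542.5 -139.3]
 [ 542.6 -167.7]]
lid [[ 677.5  112.7]
 [ 686.7 -235.3]
 [ 496.  -242.4]
 [ 486.6  110.5]] [586.7   -63.625]
```

```bash
python3 - <<'E'
import numpy as np,cv2
from h import *
from rig import bot
L=lambda x,z:(x,-154+(x-545)*TH,z)
bot.move_to(L(500,190),tool(TH))
print(bot.servo_line(L(500,128),speed=80,until_force=8),bot.read_state()['ee_pos'])
a=bot.servo_line(L(520,128),speed=60,until_force=8);s=bot.read_state();print(a,s['ee_pos'],s['ft_force'])
a=bot.servo_line(L(590,128),speed=25,until_force=14);s=bot.read_state();print(a,s['ee_pos'],s['ft_force'],s['clock'])
bot.dwell(0.3);s=bot.read_state();print(s['ee_pos'],s['ft_force'])
c=bot.read_camera('wrist');cv2.imwrite('pics/w2.png',c['image'])
c=bot.read_camera('top');cv2.imwrite('pics/t2.png',cv2.resize(c['image'][160:290,270:470],None,fx=4,fy=4,interpolation=cv2.INTER_CUBIC))
E
```

```text
False [ 500.26014152 -155.30043519  128.48825887]
False [ 520.06311797 -154.58702389  127.84885203] [-0.46888573  1.6920268  -0.02868849]
True [ 557.83223343 -153.61199912  127.42676753] [-0.70408988  0.36864247  0.57037914] 6.75
[ 557.59135078 -153.61649458  127.33566719] [-0.29447465 -0.23877683  0.60204225]
```

View pics/w2.png

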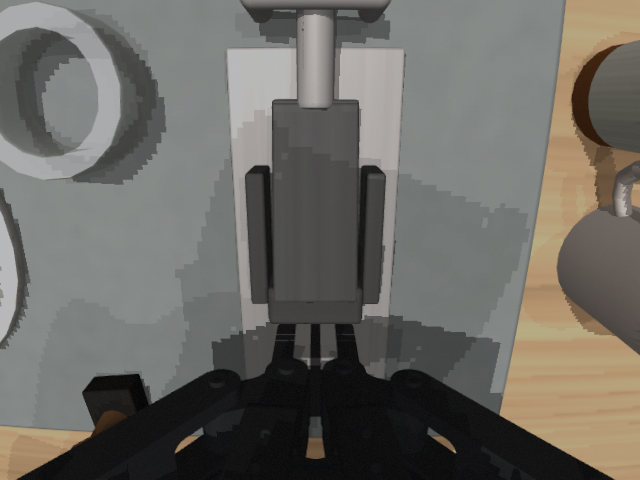

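The wrist view shows the fingers behind the bolt face near (315,322) and the rod at the staple. The contact force has relaxed, so I'll push again to confirm the bolt is against its stop.

```bash
python3 - <<'E'
import numpy as np,cv2
from h import *
from rig import bot
L=lambda x,z:(x,-154+(x-545)*TH,z)
for f in (10,20):
    a=bot.servo_line(L(590,128),speed=15,until_force=f);s=bot.read_state();print(a,s['ee_pos'],s['ft_force'],s['clock'])
bot.dwell(0.3)
a=bot.servo_line(L(505,128),speed=60);a=bot.servo_line(L(505,200),speed=150)
bot.move_to((530,-80,330),tool(TH))
s=bot.read_state();c=bot.read_camera('wrist');np.savez('w3.npz',ee=s['ee_pos'],q=s['tool_rot'],**c);cv2.imwrite('pics/w3.png',c['image'])
E
```

```text
True [ 557.7208719  -153.58770218  127.01395445] [0.45067548 0.50213543 0.81634679] 7.6
True [ 557.79963765 -153.48336976  126.32136828] [ 0.44905063 -0.01624101 -0.4220824 ] 8.1333
```

View pics/w3.png

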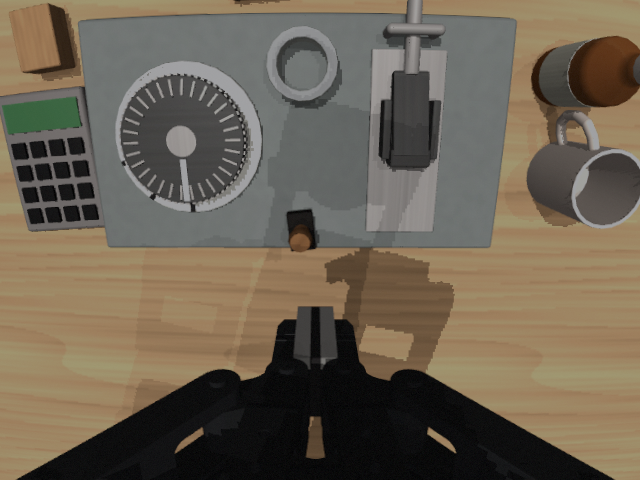

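At 20 N the TCP stays at x = 557.8, and the bolt's rear edge went from row 204 to row 166, so the bolt is home. The dial line still points to the first mark. Next is the dial.

```bash
python3 - <<'E'
import numpy as np,cv2
from h import *
from rig import bot
D=(583,26.6)
bot.move_gripper(54)
bot.move_to((*D,175),tool(TH))
s0=bot.read_state();print(s0['grip_width'],s0['ft_force'],s0['moment'])
bot.servo_line((*D,148),speed=60)
a=bot.servo_line((*D,115),speed=10,until_force=3);s=bot.read_state();print(a,s['ee_pos'],s['ft_force'],s['clock'])
z=s['ee_pos'][2]
for dz in (1,2,3,4):
    bot.servo_line((*D,z-dz),speed=20);bot.dwell(.1);s=bot.read_state();print(s['ee_pos'],s['ft_force'],s['moment'])
    if s['ft_force'][2]-s0['ft_force'][2]>8: break
c=bot.read_camera('wrist');cv2.imwrite('pics/w4.png',c['image']);print(s['clock'])
E
```

```text
53.94128534586637 [0.02259485 0.70723234 0.16997656] [-0.01669037 -0.06828307 -0.02702066]
True [583.00807103  26.5615793  136.98198335] [0.08695735 0.52198323 5.21204435] 14.2083
[583.06328849  26.59377193 136.38874315] [-2.68401507  0.27747069  5.70707202] [ 0.03642757  0.35469075 -0.0289192 ]
[583.07234062  26.60897706 135.6082856 ] [-2.27528433 -0.138819    8.5713803 ] [-0.00579536  0.55412423 -0.03074416]
14.9083
```

View pics/w4.png

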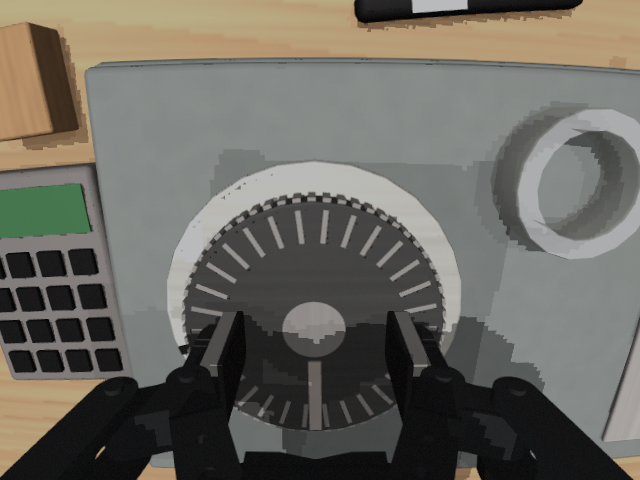

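The fingers sit at (220,340) and (410,340), either side of the hub at (315,328), with about 8 N of press. I'll turn the tool clockwise in small steps.

```bash
python3 - <<'E'
import numpy as np,cv2
from h import *
from rig import bot
D=(583,26.6)
for ph in (.1,.2,.3,.4,.5,.6):
    bot.move_joints(bot.ik((*D,134.7),tool(TH-ph)));bot.dwell(.1);s=bot.read_state();print(ph,s['ee_pos'].round(1),s['ft_force'].round(1),s['moment'].round(3),round(s['joint_positions'][5],3))
c=bot.read_camera('wrist');cv2.imwrite('pics/w5.png',c['image']);print(s['clock'])
E
```

```text
0.1 [583.   26.7 135.4] [-4.2  0.8  8.4] [0.076 0.618 0.033] 1.627
0.2 [583.   26.8 135.4] [-3.9  1.5  9.5] [0.184 0.736 0.037] 1.727
0.3 [583.   26.9 135.4] [-4.1  1.7  9.1] [0.371 0.735 0.017] 1.827
0.4 [583.   27.  135.4] [-4.1  3.1  9.4] [0.483 0.744 0.033] 1.927
0.5 [583.   27.  135.4] [-3.5  2.8  9.9] [0.555 0.731 0.04 ] 2.027
0.6 [583.   27.1 135.4] [-3.   3.7  9.2] [ 0.751  0.696 -0.012] 2.127
17.0583
```

View pics/w5.png

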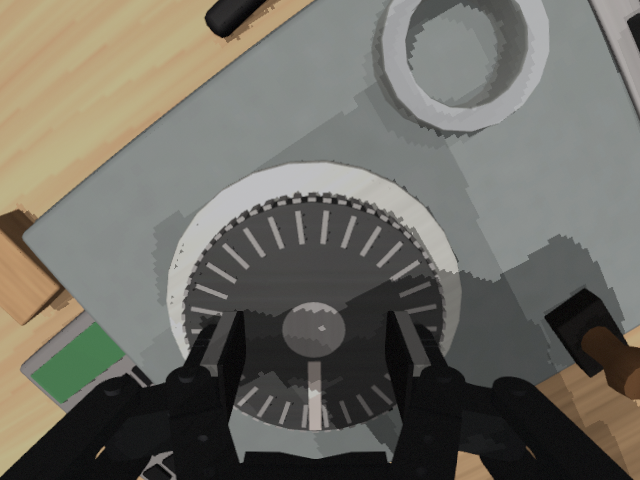

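The line still points to (315,395) between the fingers, so the dial turned with the tool by about 0.6 rad without slip. I'll lift off and look.

```bash
python3 - <<'E'
import numpy as np,cv2
from h import *
from rig import bot
D=(583,26.6)
bot.servo_line((*D,180),speed=50)
bot.move_to((530,-80,330),tool(TH));bot.dwell(.3)
s=bot.read_state();c=bot.read_camera('wrist');np.savez('w6.npz',ee=s['ee_pos'],q=s['tool_rot'],**c);cv2.imwrite('pics/w6.png',c['image']);print(s['clock'],s['ft_force'])
im=c['image']
cv2.imwrite('pics/w6z.png',cv2.resize(im[50:230,100:280],None,fx=3,fy=3,interpolation=cv2.INTER_CUBIC))
a=np.load('w3.npz')['image'].astype(int)
g=lambda uv,z:plane(c,uv,z,s['ee_pos'],s['tool_rot'])[0,:2]
# white line: bright low-saturation px on annulus r 14..30 mm
C=np.array([583.3,26.4]);v,u=np.mgrid[0:480,0:640]
P=plane(c,np.c_[u.ravel(),v.ravel()],122.5,s['ee_pos'],s['tool_rot'])[:,:2]-C;r=np.linalg.norm(P,axis=1)
for n,I in(('before',a),('after',im)):
    g=I.min(2).ravel();m=(r>15)&(r<29)&(g>110);p=P[m].mean(0);th=np.arctan2(p[1],p[0]);print(n,m.sum(),'cw angle',((np.pi+TH-th+np.pi)%(2*np.pi))-np.pi)
E
```

```text
19.2583 [0.18786954 0.03577217 0.00106054]
before 113 cw angle 0.038021630658525485
after 112 cw angle 0.6609763205710908
```

View pics/w6.png

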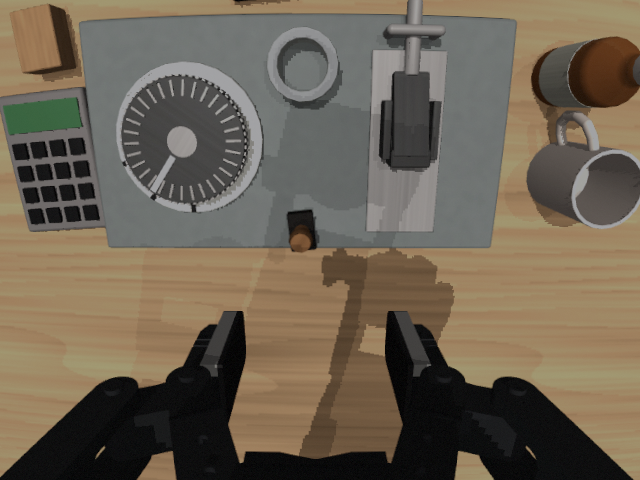

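View pics/w6z.png

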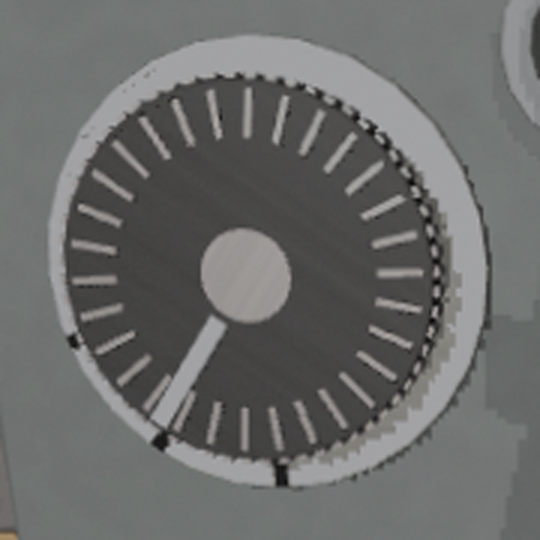

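The dial line now points at the second black mark, (163,440) in the enlarged view, a change of 0.623 rad. The bolt's rear edge is still at row 166, and the tape, stamp, calculator and other visible items haven't moved. I'll hand in.

```bash
python3 -c "
from rig import bot
bot.finish_job()"
```

```text
the job is handed in; nothing more can be done
```

The safe is locked, going by my last camera check, and I handed the job in at about 19 s of the 48 s allowed; no verdict was reported.

- **Bolt:** I pushed it home with the shut fingers on its rear face only. It stopped against something solid: a second push at 20 N moved it no further. The last picture shows it still there.
- **Dial:** I pressed the open fingertips on its face with about 9 N, turned it 0.6 rad clockwise and lifted off. The white line now points to the second mark. I measured a turn of 0.623 rad, against a nominal 0.628.
- **Other items:** the tape, stamp, calculator, staples, mug and bottle look unmoved. The marker was mostly outside the last picture, so I did not check it fully, but the arm never went near it.
- **Checks:** the top and wrist cameras agreed on positions to within 1–2 mm. None of the checks failed.

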